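# Clamp up a split serving board with a one-hand bar clamp

### The arm

A 7-joint arm with a two-finger parallel gripper is mounted at the origin on the work surface. World frame = base frame: x ahead of the robot, y to its left, z up, the work surface at z = 0. Lengths are in m, angles in rad, forces in N, time in s.
With the tool pointing down it reaches from about 0.35 to 0.9 m from the base axis. Payload 8.1 kg.
Tool frame: the origin (TCP) lies at the very end of the fingers, on their centre line; the grasp point (between the pads) lies 19 mm behind it; z points along the fingers, y is the line along which they close (so a half turn about z gives the same grasp; the last joint's range is limited). The gripper opens to 85 mm and grips with 20 to 120 N. Pads are 22 mm wide; open, the fingers measure 114 mm over their backs; the gripper's body (76 mm by 85 mm) begins 54 mm behind the grasp point. The pads swing forward as they close: fully open they stand 13 mm farther back than shut.
Start: joints at [-1.416, 0.434, 0.025, 1.573, -0.012, 1.134, -0.075], TCP at [0.159, 0.604, 0.231] pointing down, gripper open.
Joint ranges: [-2.62, 2.62], [-0.44, 2.09], [-1.27, 1.32], [0.08, 2.57], [-1.32, 4.46], [0.12, 2], [-2.74, 2.74]. Speed limits (rad/s): [2.22, 2.22, 3.01, 3.01, 3.14, 3.14, 3.14].

### API

Orientations are given as a unit quaternion [x, y, z, w].
In Python, from station import robot, eyes, job gives the robot as it stands.
- The arm moves only by the tool play_rows, never from a script. Its argument "deltas" is one flat list of numbers, 7 for each row, row after row: the turn, a rotation vector about the tool's x, y, z in degrees, then the shift along the tool's x, y, z in mm, then the closure, from 0 (fully open) to 1 (shut). In form: [wx, wy, wz, x, y, z, gripper, wx, wy, wz, x, y, z, gripper, ...]. A call has exactly 10 rows; each row shifts and turns the commanded pose from where the row before left it, along the tool's axes as they then stand; what a row does not reach is not made up. A row lasts 1/8 s, in which the tool goes at most 62.5 mm and 10.7 degrees, less where a joint would pass 70% of its speed; a pose out of reach is approached as far as the arm can. A call is refused whole if a number of a shift passes 62.5 or a number of a turn 10.7, either way. A call with a gripper value outside its range is refused whole. The fingers move at their own pace and stop on an object; "grip_force" is the grip in N (left out, the last holds). Time passes only in rows, so rows that do not move let the fingers close, or fill a call up. It gives the time, the measured TCP pose, the force, the opening and the grip force at its end, in the units of the state.
- robot.state(): the state, without advancing time (a new reading comes with each control period).
- eyes.read_camera(name): name is "scene" or "top" or "wrist"; returns (picture, depth): 400x640x3 uint8, red, green, blue; 400x640 float32, m along the optical axis (not along the pixel's ray), 0 where there is no reading.
- eyes.calibration(name): a dict with "fx", "fy", "cx", "cy" (pixels), "rvec" (rotation vector, rad) and "tvec" (3), from world to camera coordinates, as OpenCV has them. Camera axes: x right, y down, z forward; pixel columns grow to the right and rows downward; lengths in m; the calibration is good to about 2 mm. A picture is of the moment at which its call begins: read the wrist's pose just before it. calibration takes no time and is no camera call; for the wrist camera it gives the pose at the moment of the call.
- job.finish_job(): hands the job in; it is judged then, once.
The state is a dict: "t": time; "joint_pos": joint angles; "joint_velocities": joint speeds; "joint_torque": joint torques, N m; "eef_pos": TCP position; "tcp_rot": TCP orientation; "force": force on the tool from outside, world axes, zero at the start; "torque": the same for the moment, N m; "width": finger opening in m; "grasp_force": force on a finger pad.
Only numpy, scipy, OpenCV 4.12 (cv2) and the standard library are available. Lean on these libraries where they do the work, as an engineer would, in place of code of your own. Each camera call takes 0.05 s, during which the arm holds its last target. There are 200 camera calls.

### The job

A split serving board is being glued in the one-hand bar clamp that lies round it on the kitchen worktop. Stand the loose plywood caul upright on its long edge in the gap between the board and the clamp's far jaw, square to the jaw and centred on its pad, and let go of it; then pump the clamp's trigger against its handle (do not push the jaw along by hand) until the jaw bears on the caul and the split is pressed shut. Finish while still holding the trigger squeezed, with a snug pressure of some 20 to 60 N on the joint and never a crushing one (over 80 N), and do not knock the other caul or the things standing about.

Things in the scene. Friction and masses are not known exactly. Their poses are not given: they have to be found in the camera images.
- clamp: Loose one-hand bar clamp, about 1 kg (black, green pads and trigger, steel bar), lying flat, 30 mm thick. Origin: on the worktop under the bar's axis, at the near jaw (fixed to the body). Own +x: where the jaws point (to x = 105 mm); -x: handle (to -129 mm, 24 mm thick); -y: along the bar to the far jaw. It may slide some mm along the bar to centre itself between closing fingers: harmless.
- jaw: Steel bar (20 x 6 x 400 mm) with the far jaw: black, 22 mm thick, 30 mm high, from x -15 to 102 mm of the clamp. Each full squeeze of the trigger draws it some 6 mm (3 to 11) in the clamp's +y, towards the near jaw. A ratchet with 6 mm teeth holds it when the trigger is let go, but it may spring back by part of a tooth: full pressure lasts only while the trigger is held.
- far_pad (a point): Centre of the face of the far jaw's green soft pad (36 mm along the clamp's x, 26 mm high, 15 mm above the worktop); axes as the clamp's. The pad gives 1 mm per 20 N, at most 5 mm. The gap for the caul lies on its +y side, up to the edge of far_half: 29 to 45 mm wide at the start.
- near_pad (a point): Centre of the face of the near jaw's pad, same size; 85 mm from the bar's axis like far_pad. With the board and both cauls just pinched the two pad faces are 180 mm apart.
- trigger: Green trigger in front of the handle (-y side), z 5 to 25 mm; swings 0.29 rad about its upright pin (its origin) to its stop, sprung back when let go. Run free it needs about 5 N at the fingers; once the jaws bear on the work it stalls short of its stop, and each further newton of grip gives about 2 N on the  20 N of grip gives some 26 N, 30 N some 45 N; over 45 N risks crushing.
- trigger_grip (a point): Point on the outer (-y) face of the trigger where a finger should press, 65 mm from the bar's axis on the handle's side, 15 mm above the worktop. Across to handle_grip the pair measures 64 mm at rest and 42 mm with the trigger at its stop.
- handle_grip (a point): Point on the back (+y) face of the handle, 65 mm from the bar's axis, 15 mm above the worktop, where the other finger bears. Take trigger and handle together from straight above, fingers closing along the clamp's y; there is free worktop on both sides.
- near_half: Half of the split serving board on the near jaw's side: hardwood, 160 (x) x 75 (y) x 26 mm high, loose, lying flat; origin at the centre of its underside, axes as the clamp's at the start.
- far_half: The other half, same size, on the far jaw's side; at the start some 1.5 mm from near_half. Its outer edge, where the caul goes, is 37.5 mm from its origin in -y.
- caul: The loose caul: a pale plywood strip, 100 mm long (own x), 15 mm thick (own y), 60 mm high, about 55 g, standing on its long edge apart from the clamp at the robot's right; origin at the centre of its underside. It stands taller than board (26 mm) and jaw (30 mm), so that it can be held by its top 25 mm across its thickness while it is set down in the gap.
- fitted_caul: An identical caul already standing between the near jaw and near_half (gaps of 1 to 2 mm); leave it standing.
- glue_bottle: White glue bottle with orange nozzle, 54 mm across, 146 mm high, to the left; leave alone. Origin under its centre.
- canister: Cream ceramic canister with wooden lid, 90 mm across, 113 mm high, to the left beyond the board; leave alone. Origin under its centre.
- mug: White mug, 76 mm across, 82 mm high, to the right beyond the caul; leave alone. Origin under its centre.
Things that resemble listed ones, but are neither listed nor needed, are in the scene too. Leave any turquoise look-alike of the far_half alone.

How it is judged:
On the way, in this order (a step that is already met when the one before it is completed fails the run):
1. the loose caul stands upright on the worktop in the gap between far_half and the far jaw's pad, square to the jaw, let go (angle between caul's own z axis and vertical below 0.12 rad and height (world z) of caul below 0.004 m and y of caul in the frame of far_half below -0.043 m and y of caul in the frame of far_pad above 0.0055 m and x of caul in the frame of far_pad between -0.035 and 0.035 m and angle between the x axis of caul and the x axis of clamp, either way round below 0.15 rad and contact force between the fingers and caul below 0.3 N), for 0.3 s.
2. the jaws bear on both cauls and the split is pressed with more than 10 N (contact force between near_half and far_half above 10 N and contact force between clamp and caul above 8 N and contact force between clamp and fitted_caul above 8 N), for 0.2 s.
At the end, for the whole second after the job is handed in: Fingers hold the trigger with over 3 N; the halves press on each other with 10 to 70 N, split shut within 1 mm; both cauls stand upright (0.12 rad), pinched by the jaws with over 8 N, the set caul on the worktop, square (0.15 rad), within 35 mm of the pad's centre, untouched by fingers (all of step 1 and all of step 2 and contact force between near_half and far_half below 70 N and y of near_half in the frame of far_half below 0.076 m and contact force between the fingers and trigger above 3 N and angle between fitted_caul's own z axis and vertical below 0.12 rad); the arm keeps its last pose, push and grip.
It fails at once if the board or a caul is crushed (over 90 N) (contact force between near_half and far_half above 90 N or contact force between clamp and caul above 90 N or contact force between clamp and fitted_caul above 90 N).
It fails at once if the far jaw or its bar is pushed by hand (over 12 N) (contact force between any of the fingers, the arm and jaw above 12 N).
It fails at once if the fitted caul is knocked over (angle between fitted_caul's own z axis and vertical above 0.35 rad).
It fails at once if the glue bottle, canister or mug is pushed more than 30 mm or tipped (distance of any of glue_bottle, canister, mug from where it was at the start of the episode above 0.03 m or angle between any of glue_bottle, canister, mug's own z axis and vertical above 0.35 rad).
It also fails if it takes over 67 s, if anything falls off the work surface, if the arm or the gripper's body presses on something with over 40 N, if the wrist force passes 120 N, or if a joint passes its speed limit or range.

## Working session

There is one attempt and no reset: what is moved stays moved. The work goes in short steps, Python scripts to look and compute and a tool call to move; the robot and the scene stay as the last step left them, time stands still between calls to the robot, and variables do not carry over. Pictures are saved under pics/ and viewed, at most 10 in all, crops included, and the job is handed in when it is done.

Besides the shell and the picture viewer there is one more tool, called as a command line: name --argument value ..., lists and objects as JSON in quotes. play_rows: Moves the arm, as the interface text tells. Its arguments: {"type":"object","properties":{"deltas":{"type":"array","items":{"type":"number"}},"grip_force":{"type":"number"}},"required":["deltas"]}

```bash
ls; mkdir -p pics
cat > h.py <<'E'
import numpy as np, cv2
from station import robot, eyes, job
from scipy.spatial.transform import Rotation as R
def cal(n):
    c=eyes.calibration(n); K=np.array([[c['fx'],0,c['cx']],[0,c['fy'],c['cy']],[0,0,1.]])
    return K, R.from_rotvec(np.ravel(c['rvec'])).as_matrix(), np.ravel(c['tvec'])
def ray(c,uv,z):
    K,Rm,t=c; uv=np.atleast_2d(uv).astype(float)
    d=(np.c_[uv,np.ones(len(uv))]@np.linalg.inv(K).T)@Rm; o=-Rm.T@t
    return o+d*((z-o[2])/d[:,2])[:,None]
def cloud(c,depth):
    K,Rm,t=c; v,u=np.indices(depth.shape)
    p=np.stack([(u-K[0,2])/K[0,0]*depth,(v-K[1,2])/K[1,1]*depth,depth],-1)
    return (p-t)@Rm
def snap(n,name):
    c=cal(n); p,d=eyes.read_camera(n); cv2.imwrite(f'pics/{name}.png',p[:,:,::-1]); np.savez(f'{name}.npz',p=p,d=d,K=c[0],R=c[1],t=c[2]); return p,d,c
def load(name):
    z=np.load(f'{name}.npz'); return z['p'],z['d'],(z['K'],z['R'],z['t'])
E
python3 - <<'E'
from h import *
for n in ('top','scene'):
    p,d,c=snap(n,n+'0'); print(n,-c[1].T@c[2])
    print(ray(c,[[0,0],[639,0],[0,399],[639,399]],0).round(3))
E
```

```text
pics
top [ 0.43682155 -0.00598292  1.2638963 ]
[[ 1.328  1.025  0.   ]
 [ 1.297 -1.058  0.   ]
 [ 0.093  0.892  0.   ]
 [ 0.079 -0.899  0.   ]]
scene [1.40067753 0.3022174  0.85339781]
[[-0.595 -2.768 -0.   ]
 [-1.79   1.368  0.   ]
 [ 1.361 -0.438 -0.   ]
 [ 0.935  0.819  0.   ]]
```

View pics/top0.png

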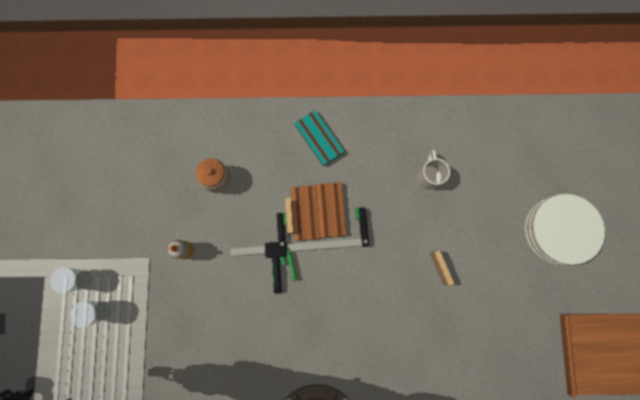

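View pics/scene0.png

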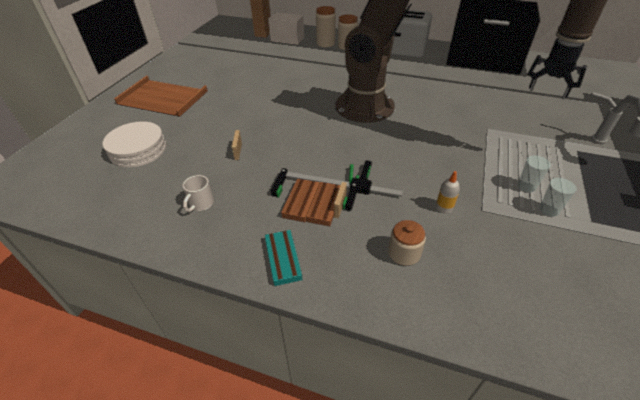

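Top view: the loose caul is the pale strip at (443,267). It could be confused with the fitted caul at (291,215), which stays put. The board halves lie at (318,211); the turquoise look-alike is at (320,138) and another wooden board at (605,355). The far jaw is at (364,226) with its pad at (358,213), the handle at (278,270) and the trigger at (291,262). The clamp axes are close to the world axes. I'll measure coarsely and check the caul in a crop.

Run:
```python
from h import *
p,d,c=load('top0'); P=cloud(c,d)
hsv=cv2.cvtColor(p,cv2.COLOR_RGB2HSV)
print('table z',np.median(P[300:340,320:420,2]))
def rep(name,m,x0,x1,y0,y1):
    mm=np.zeros(m.shape,bool); mm[y0:y1,x0:x1]=m[y0:y1,x0:x1]
    v,u=np.nonzero(mm); q=P[mm]; r=cv2.minAreaRect(np.c_[q[:,0],q[:,1]].astype(np.float32)*1000)
    print(name,mm.sum(),'med',np.median(q,0).round(4),'z',np.percentile(q[:,2],[5,50,95]).round(3),'rect',np.round(r[0],1),np.round(r[1],1),round(r[2],1))
H=P[:,:,2]
rep('caul',(H>0.045)&(H<.08),420,470,240,295)
rep('fcaul',(H>0.045)&(H<.08),275,310,185,245)
rep('board',(H>0.015)&(H<.045)&(hsv[...,0]<12)&(hsv[...,1]>120),285,352,175,250)
g=(hsv[...,0]>45)&(hsv[...,0]<80)&(hsv[...,1]>100)
rep('farpad',g,350,368,195,230)
rep('trig',g,280,305,240,290)
blk=(hsv[...,2]<45)&(H>.012)
rep('farjaw',blk,355,375,195,255)
rep('handle',blk,265,287,262,300)
v,u=np.nonzero(g);print(np.c_[u,v][::6].tolist()[:40])
a=cv2.resize(p[170:310,220:470],None,fx=3.2,fy=3.2,interpolation=cv2.INTER_CUBIC);cv2.imwrite('pics/crop0.png',a[:,:,::-1])
```

```text
table z -0.0006935332168097929
caul 239 med [ 0.4475 -0.3598  0.0586] z [0.05  0.059 0.063] rect [ 447.9 -361.3] [99.7 17.2] 21.2
fcaul 187 med [0.6016 0.0728 0.0594] z [0.055 0.059 0.063] rect [601.4  73.1] [100.   15.1] 3.7
board 419 med [ 0.6061 -0.0223  0.026 ] z [0.022 0.026 0.03 ] rect [614.8 -13.2] [156.7 142.6] 4.3
farpad 38 med [ 0.6074 -0.1261  0.0259] z [0.012 0.026 0.03 ] rect [ 607.4 -127.2] [30.4  8.8] 4.6
trig 159 med [0.4694 0.0725 0.023 ] z [-0.     0.023  0.028] rect [449.8  56.8] [114.3  58.2] 51.4
farjaw 194 med [ 0.5714 -0.1429  0.0288] z [0.025 0.029 0.033] rect [ 508.3 -102.5] [ 75.9 227.9] 54.9
handle 171 med [0.4214 0.1069 0.0273] z [0.023 0.027 0.031] rect [424.6 108.1] [85.1 18. ] 2.3
[[356, 208], [357, 210], [359, 211], [357, 213], [356, 214], [284, 215], [283, 216], [282, 217], [359, 217], [359, 218], [285, 220], [285, 222], [285, 224], [288, 250], [287, 252], [289, 253], [286, 255], [281, 256], [290, 256], [283, 257], [279, 258], [288, 258], [281, 259], [291, 259], [288, 260], [282, 261], [292, 261], [290, 262], [285, 263], [284, 264], [290, 265], [292, 266], [292, 268], [291, 270], [293, 271], [293, 273], [292, 275], [295, 276], [293, 278], [294, 279]]
```

View pics/crop0.png

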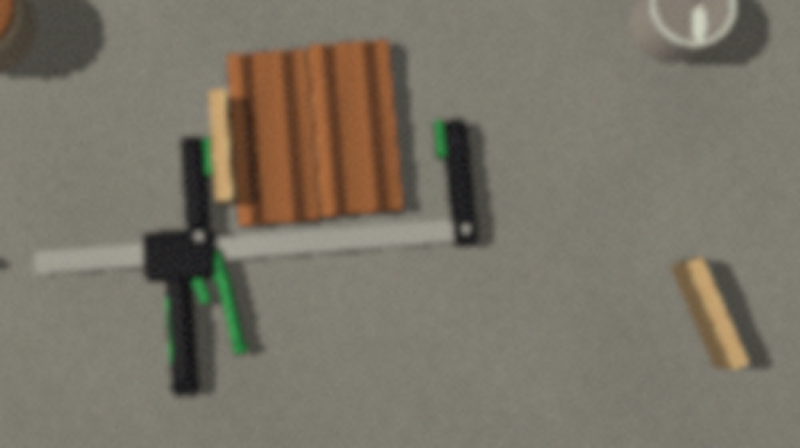

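The crop confirms it: the caul is the plain pale strip at crop (712,314), well clear of the fitted one at (221,145). Next I'll get the tool axes.

```bash
cat >> h.py <<'E'
def goto(x,y,z,yaw):
    """shift (mm) in current tool axes and turn (deg) to a tool-down pose whose closing axis is 'yaw' deg from world x, mod 180"""
    s=robot.state(); T=R.from_quat(s['tcp_rot']); M=T.as_matrix()
    sh=M.T@(np.array([x,y,z])-s['eef_pos'])*1000
    best=None
    for k in (0,180):
        a=np.radians(yaw+k); Y=np.array([np.cos(a),np.sin(a),0]);Z=np.array([0,0,-1.]);G=np.c_[np.cross(Y,Z),Y,Z]
        rv=np.degrees(R.from_matrix(M.T@G).as_rotvec())
        if best is None or np.linalg.norm(rv)<np.linalg.norm(best): best=rv
    print('t',round(s['t'],2),'pos',np.round(s['eef_pos'],4),'q7',round(s['joint_pos'][6],2),'w',round(s['width'],4),'F',np.round(s['force'],1),'shift',sh.round(1),'turn',best.round(2))
E
python3 - <<'E'
from h import *
print(R.from_quat(robot.state()['tcp_rot']).as_matrix().round(3))
goto(.5,0,.33,94); goto(.448,-.361,.231,111.2)
print(eyes.calibration('wrist')['fx'], (-cal('wrist')[1].T@cal('wrist')[2]).round(3), cal('wrist')[1][2].round(3))
E
```

```text
[[-0.967  0.255 -0.   ]
 [ 0.255  0.967 -0.001]
 [-0.    -0.001 -1.   ]]
t 0.1 pos [0.1593 0.6039 0.2306] q7 -0.08 w 0.0857 F [ 0.3  0.3 -0.2] shift [-483.5 -497.1  -98.6] turn [ -0.08  -0.   -18.78]
t 0.1 pos [0.1593 0.6039 0.2306] q7 -0.08 w 0.0857 F [ 0.3  0.3 -0.2] shift [-525.3 -859.3    0.9] turn [-8.000e-02 -2.000e-02 -3.598e+01]
347.82144385481797 [0.078 0.625 0.374] [ 0.311 -0.083 -0.947]
```

play_rows --deltas '[0,0,0,-30,-31,-6,0,0,0,0,-30,-31,-6,0,0,0,0,-30,-31,-6,0,0,0,0,-30,-31,-6,0,0,0,0,-30,-31,-6,0,0,0,0,-30,-31,-6,0,0,0,0,-30,-31,-6,0,0,0,0,-30,-31,-6,0,0,0,0,-30,-31,-6,0,0,0,0,-30,-31,-6,0]'

```text
t: 1.35
eef_pos: [0.3708, 0.2266, 0.2914]
tcp_rot: [0.129, 0.992, -0.0, -0.0]
force: [0.9, 0.2, 1.0]
width: 0.0854
grasp_force: 0.0
```

play_rows --deltas '[0,0,0,-30,-31,-6,0,0,0,0,-30,-31,-6,0,0,0,0,-30,-31,-6,0,0,0,0,-30,-31,-6,0,0,0,0,-30,-31,-6,0,0,0,0,-30,-31,-6,0,0,0,-9.4,0,0,0,0,0,0,-9.4,0,0,0,0,0,0,0,0,0,0,0,0,0,0,0,0,0,0]'

```text
t: 2.6
eef_pos: [0.4968, 0.0024, 0.3272]
tcp_rot: [-0.033, 0.999, 0.0, -0.0]
force: [0.3, 0.3, -0.3]
width: 0.0855
grasp_force: 0.0
```

Run:
```python
from h import *
p,d,c=snap('wrist','w1')
goto(.448,-.361,.231,111.2)
```

```text
t 2.65 pos [0.4969 0.0024 0.3272] q7 1.61 w 0.0852 F [ 0.1 -1.3 -0.9] shift [  73.3 -359.3   96.2] turn [ 0.000e+00 -1.000e-02 -1.734e+01]
```

View pics/w1.png

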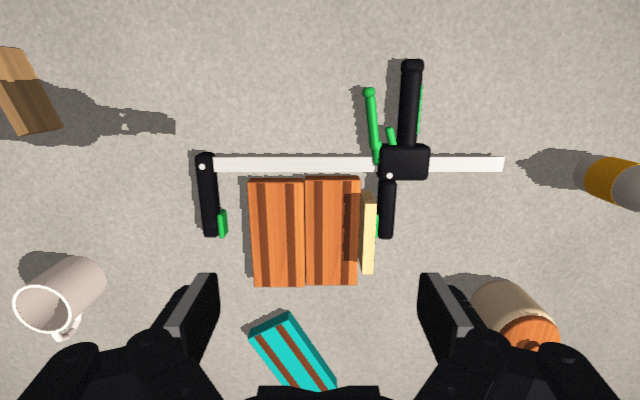

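The wrist view shows the far jaw at (208,195) with its pad at (222,224). The far half's left edge runs (248,180)–(254,287). The trigger bar is at (371,120), the handle at (408,105), the bar at y≈164 and the loose caul at (22,90).

Run:
```python
from h import *
p,d,c=load('w1'); hsv=cv2.cvtColor(p,cv2.COLOR_RGB2HSV); h,s,v=[hsv[...,i].astype(int) for i in range(3)]
P=cloud(c,d)
def fit(uv,z):
    q=ray(c,uv,z); l=cv2.fitLine(q[:,:2].astype(np.float32),cv2.DIST_HUBER,0,1e-3,1e-3).ravel(); return q,l
# bar: light pixels between jaws
bar=[];bar2=[]
for u in list(range(230,360,4))+list(range(440,495,4)):
    col=v[145:185,u]; on=np.nonzero(col>195)[0]
    if len(on): bar.append([u,145+on[0]-.5]);bar2.append([u,145+on[-1]+.5])
for b in (bar,bar2):
    q,l=fit(b,.018); print('bar',np.degrees(np.arctan2(l[1],l[0])).round(2),q.mean(0).round(4))
# far_half outer edge: first brown pixel per row
brown=(h<15)&(s>120)&(v>60)
E=[];E2=[]
for r in range(188,280,3):
    on=np.nonzero(brown[r,235:320])[0]; E.append([235+on[0]-.5,r])
q,l=fit(E,.026); print('far edge ang',np.degrees(np.arctan2(l[1],l[0])).round(2),q.mean(0).round(4)); eq=q
g=(h>45)&(h<80)&(s>100)
# pad
m=np.zeros_like(g);m[205:245,214:235]=g[205:245,214:235]
F=[[215+np.nonzero(m[r,215:235])[0][-1]+.5,r] for r in range(208,245) if m[r,215:235].any()]
print(F)
F=np.array(F)
q,l=fit(F,.028); print('pad face',np.degrees(np.arctan2(l[1],l[0])).round(2),q[:,:2].mean(0).round(4),q[[0,-1]].round(4))
for nm,(u,w) in dict(padtop=(219,225),jawtop=(205,200),boardtop=(270,220),trig=(370,110),hand=(411,80),bar=(280,164)).items(): print(nm,P[w,u].round(4))
# fitted caul
for nm,mask,box,z in (('trig',g,(355,80,382,160),.025),('handle',v<60,(398,55,428,140),.027),('farjaw',(v<60),(190,145,222,242),.03)):
    x0,y0,x1,y1=box; k=np.zeros(g.shape,np.uint8);k[y0:y1,x0:x1]=mask[y0:y1,x0:x1]
    cs,_=cv2.findContours(k,0,1); ct=max(cs,key=cv2.contourArea)[:,0]
    r=cv2.minAreaRect((ray(c,ct,z)[:,:2]*1000).astype(np.float32)); print(nm,np.round(r[0],1),np.round(r[1],1),round(r[2],1))
# caul
k=((h>8)&(h<25)&(s>70)&(v>150)); k[:, 80:]=0; k[:30]=0;k[140:]=0
print(k.sum())
H=P[...,2]; kk=(H>.05)&(H<.07); kk[:,80:]=0; q=P[kk]; r=cv2.minAreaRect((q[:,:2]*1000).astype(np.float32)); print('caul depth',r)
```

```text
bar -86.41 [0.4835 0.0368 0.018 ]
bar -85.81 [0.5313 0.0413 0.018 ]
far edge ang 4.03 [ 0.613  -0.0846  0.026 ]
[[np.float64(225.5), 210], [np.float64(225.5), 211], [np.float64(225.5), 212], [np.float64(225.5), 213], [np.float64(225.5), 214], [np.float64(226.5), 215], [np.float64(226.5), 216], [np.float64(226.5), 217], [np.float64(226.5), 218], [np.float64(226.5), 219], [np.float64(226.5), 220], [np.float64(226.5), 221], [np.float64(226.5), 222], [np.float64(226.5), 223], [np.float64(226.5), 224], [np.float64(226.5), 225], [np.float64(227.5), 226], [np.float64(227.5), 227], [np.float64(227.5), 228], [np.float64(227.5), 229], [np.float64(227.5), 230], [np.float64(227.5), 231], [np.float64(226.5), 232], [np.float64(225.5), 233], [np.float64(225.5), 234], [np.float64(224.5), 235], [np.float64(224.5), 236], [np.float64(223.5), 237]]
pad face -0.17 [ 0.5992 -0.1167] [[ 0.5795 -0.1173  0.028 ]
 [ 0.6195 -0.1208  0.028 ]]
padtop [ 0.6017 -0.1265  0.0285]
jawtop [ 0.5659 -0.1434  0.0313]
boardtop [ 0.5904 -0.0572  0.0267]
trig [0.4366 0.0626 0.0255]
hand [0.3987 0.1068 0.0296]
bar [ 0.5139 -0.0471  0.0168]
trig [453.9  68. ] [90.  14.8] 14.8
handle [422.  108.7] [93.6 26.3] 3.9
farjaw [ 560.  -138.9] [116.4  26.8] 3.9
1488
caul depth ((603.9156494140625, -337.409423828125), (73.49778747558594, 367.64544677734375), 85.98661804199219)
```

play_rows --deltas '[0,0,0,7.3,-36,10,0,0,0,0,7.3,-36,10,0,0,0,0,7.3,-36,10,0,0,0,0,7.3,-36,10,0,0,0,0,7.3,-36,10,0,0,0,0,7.3,-36,10,0,0,0,0,7.3,-36,10,0,0,0,0,7.3,-36,10,0,0,0,0,7.3,-36,10,0,0,0,0,7.3,-36,10,0]'

```text
t: 3.9
eef_pos: [0.4495, -0.3628, 0.2269]
tcp_rot: [-0.034, 0.999, 0.0, 0.0]
force: [0.1, -0.2, 1.0]
width: 0.0856
grasp_force: 0.0
```

play_rows --deltas '[0,0,-8.6,0,0,15,0,0,0,-8.7,0,0,15,0,0,0,0,0,0,0,0,0,0,0,0,0,0,0,0,0,0,0,0,0,0,0,0,0,0,0,0,0,0,0,0,0,0,0,0,0,0,0,0,0,0,0,0,0,0,0,0,0,0,0,0,0,0,0,0,0]'

```text
t: 5.15
eef_pos: [0.4494, -0.3619, 0.1973]
tcp_rot: [-0.185, 0.983, 0.0, 0.0]
force: [-0.5, -0.3, -0.3]
width: 0.0855
grasp_force: 0.0
```

Run:
```python
from h import *
p,d,c=snap('wrist','w2')
P=cloud(c,d);H=P[...,2]
hsv=cv2.cvtColor(p,cv2.COLOR_RGB2HSV)
k=(H>.052)&(H<.068)&(hsv[...,1]>50)&(np.hypot(P[...,0]-.448,P[...,1]+.361)<.09)
n,lab,st,ce=cv2.connectedComponentsWithStats(k.astype(np.uint8)); i=1+np.argmax(st[1:,4]); k=lab==i
cs,_=cv2.findContours(k.astype(np.uint8),0,1); ct=max(cs,key=cv2.contourArea)[:,0]
print(st[i],ce[i]); print(cv2.minAreaRect((ray(c,ct,.06)[:,:2]*1000).astype(np.float32)), np.median(H[k]))
goto(.448,-.361,.036,111.2)
```

```text
[ 314  123   19  117 2102] [322.56660324 179.92578497]
((442.03607177734375, -360.395263671875), (100.02371215820312, 14.669751167297363), 21.153728485107422) 0.06025460007932196
t 5.2 pos [ 0.4494 -0.3619  0.1973] q7 2.74 w 0.0856 F [-1.1 -0.3  1.7] shift [  1.    1.4 161.3] turn [0.   0.   0.12]
```

View pics/w2.png

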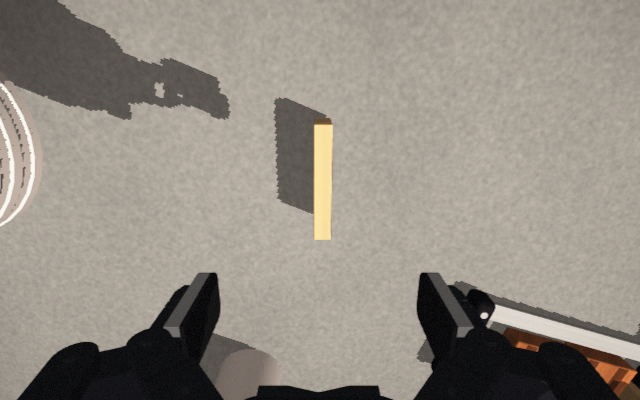

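The caul is centred between the fingers at (322,180). q7 is at its limit, so I'm backing the turn off 4°; the pads will align the caul.

play_rows --deltas '[0,0,4,6.4,4.1,0,0,0,0,0,0,0,25,0,0,0,0,0,0,25,0,0,0,0,0,0,25,0,0,0,0,0,0,25,0,0,0,0,0,0,25,0,0,0,0,0,0,20,0,0,0,0,0,0,14,0,0,0,0,0,0,2,0,0,0,0,0,0,0,0]'

```text
t: 6.45
eef_pos: [0.4422, -0.3607, 0.0368]
tcp_rot: [-0.151, 0.989, -0.0, 0.0]
force: [-0.2, 0.0, 0.4]
width: 0.0852
grasp_force: 0.0
```

Run:
```python
from h import *
goto(.442,-.3604,.036,107.2); print(robot.state()['joint_pos'])
```

```text
t 6.45 pos [ 0.4422 -0.3607  0.0368] q7 2.72 w 0.0852 F [-0.2  0.   0.4] shift [0.2 0.3 0.7] turn [-0.03  0.02  0.12]
[ 0.37908405  0.59122194  0.29996015  1.918935   -0.26867359  0.66945273
  2.71608121]
```

play_rows --deltas '[0,0,0,0,0,0,0.6,0,0,0,0,0,0,0.7,0,0,0,0,0,0,0.8,0,0,0,0,0,0,0.9,0,0,0,0,0,0,1,0,0,0,0,0,0,1,0,0,0,0,0,0,1,0,0,0,0,0,0,1,0,0,0,0,0,0,1,0,0,0,0,0,0,1]' --grip_force 25

```text
t: 7.7
eef_pos: [0.4421, -0.3605, 0.0365]
tcp_rot: [-0.151, 0.989, -0.0, 0.0]
force: [-0.7, 0.4, 5.4]
width: 0.0149
grasp_force: 28.7
```

play_rows --deltas '[0,0,6.6,0,0,-10,1,0,0,6.6,0,0,-20,1,0,0,0,0,0,-25,1,0,0,0,0,0,-20,1,0,0,0,0,0,0,1,0,0,0,0,0,0,1,0,0,0,0,0,0,1,0,0,0,0,0,0,1,0,0,0,0,0,0,1,0,0,0,0,0,0,1]'

```text
t: 8.95
eef_pos: [0.4419, -0.3604, 0.1112]
tcp_rot: [-0.036, 0.999, 0.0, -0.0]
force: [-0.6, 0.6, -0.8]
width: 0.0145
grasp_force: 27.9
```

Run:
```python
from h import *
p,d,c=snap('wrist','w3')
goto(.5992,-.1045,.112,94); print(robot.state()['joint_pos'])
p,d,c=snap('top','top1')
```

```text
t 9.0 pos [ 0.442  -0.3604  0.1112] q7 2.49 w 0.0143 F [ 0.4  0.2 -0.7] shift [-175.2  243.9   -0.8] turn [ 0.   -0.01  0.13]
[ 0.29057238  0.49559675  0.42070792  1.87161212 -0.26641557  0.82961449
  2.49057975]
```

View pics/w3.png

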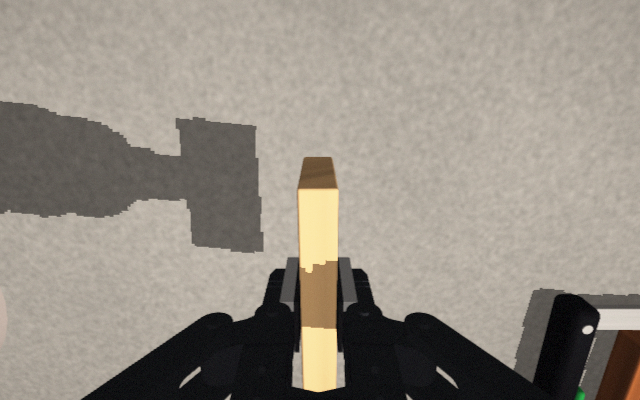

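The caul is held upright and square at (319,270). Next, move it over the gap.

play_rows --deltas '[0,0,0,-17.5,24.4,0,1,0,0,0,-17.5,24.4,0,1,0,0,0,-17.5,24.4,0,1,0,0,0,-17.5,24.4,0,1,0,0,0,-17.5,24.4,0,1,0,0,0,-17.5,24.4,0,1,0,0,0,-17.5,24.4,0,1,0,0,0,-17.5,24.4,0,1,0,0,0,-17.5,24.4,0,1,0,0,0,-17.5,24.4,0,1]'

```text
t: 10.3
eef_pos: [0.5995, -0.1036, 0.1114]
tcp_rot: [-0.036, 0.999, -0.0, 0.0]
force: [-0.1, 0.1, -0.6]
width: 0.0143
grasp_force: 27.9
```

play_rows --deltas '[0,0,0,0,0,10,1,0,0,0,0,0,10,1,0,0,0,0,0,0,1,0,0,0,0,0,0,1,0,0,0,0,0,0,1,0,0,0,0,0,0,1,0,0,0,0,0,0,1,0,0,0,0,0,0,1,0,0,0,0,0,0,1,0,0,0,0,0,0,1]'

```text
t: 11.55
eef_pos: [0.599, -0.1044, 0.0913]
tcp_rot: [-0.036, 0.999, 0.0, -0.0]
force: [-0.9, -0.3, -0.7]
width: 0.0146
grasp_force: 27.9
```

Run:
```python
from h import *
p,d,c=snap('wrist','w4')
goto(.5992,-.1045,.037,94)
```

```text
t 11.6 pos [ 0.599  -0.1044  0.0913] q7 1.99 w 0.0143 F [-0.7  0.  -0.5] shift [-0.2 -0.1 54.3] turn [0.   0.   0.13]
```

View pics/w4.png

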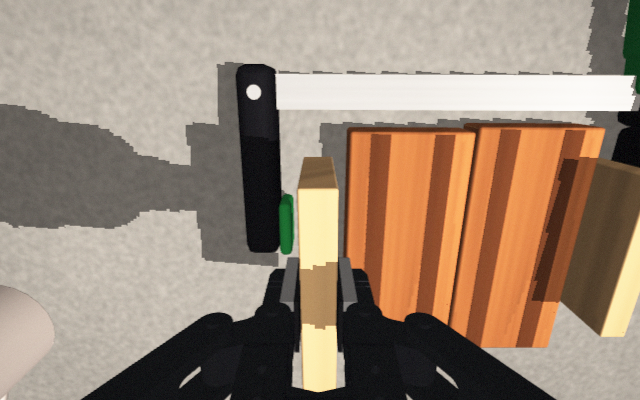

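The caul at (319,245) sits between the pad (287,222) and the far half's edge (348,230), with room on both sides. Lowering and releasing.

play_rows --deltas '[0,0,0,0,0,10,1,0,0,0,0,0,10,1,0,0,0,0,0,10,1,0,0,0,0,0,10,1,0,0,0,0,0,6,1,0,0,0,0,0,4,1,0,0,0,0,0,3,1,0,0,0,0,0,1,1,0,0,0,0,0,0,1,0,0,0,0,0,0,1]'

```text
t: 12.85
eef_pos: [0.5991, -0.1045, 0.0375]
tcp_rot: [-0.036, 0.999, 0.0, 0.0]
force: [-0.1, -0.3, -0.7]
width: 0.0142
grasp_force: 27.9
```

play_rows --deltas '[0,0,0,0,0,0,0.8,0,0,0,0,0,0,0.75,0,0,0,0,0,0,0.7,0,0,0,0,0,0,0.6,0,0,0,0,0,0,0.5,0,0,0,0,0,0,0.5,0,0,0,0,0,-15,0.5,0,0,0,0,0,-25,0.5,0,0,0,0,0,-30,0.3,0,0,0,0,0,-30,0]'

```text
t: 14.1
eef_pos: [0.5991, -0.1046, 0.1393]
tcp_rot: [-0.036, 0.999, -0.0, 0.0]
force: [0.7, 0.1, 0.1]
width: 0.0761
grasp_force: 0.0
```

Run:
```python
from h import *
goto(.436,.09,.2,94)
```

```text
t 14.1 pos [ 0.5991 -0.1046  0.1393] q7 1.97 w 0.0761 F [0.7 0.1 0.1] shift [148.7 205.8 -60.8] turn [-0.01  0.04  0.11]
```

play_rows --deltas '[0,0,0,14.8,20.5,-6,0,0,0,0,14.8,20.5,-6,0,0,0,0,14.8,20.5,-6,0,0,0,0,14.8,20.5,-6,0,0,0,0,14.8,20.5,-6,0,0,0,0,14.8,20.5,-6,0,0,0,0,14.8,20.5,-6,0,0,0,0,14.8,20.5,-6,0,0,0,0,14.8,20.5,-6,0,0,0,0,14.8,20.5,-6,0]'

```text
t: 15.35
eef_pos: [0.4363, 0.0898, 0.1985]
tcp_rot: [-0.036, 0.999, 0.0, 0.001]
force: [-0.1, 0.2, -0.4]
width: 0.085
grasp_force: 0.0
```

play_rows --deltas '[0,0,0,0,0,0,0,0,0,0,0,0,0,0,0,0,0,0,0,0,0,0,0,0,0,0,0,0,0,0,0,0,0,0,0,0,0,0,0,0,0,0,0,0,0,0,0,0,0,0,0,0,0,0,0,0,0,0,0,0,0,0,0,0,0,0,0,0,0,0]'

```text
t: 16.6
eef_pos: [0.4366, 0.0894, 0.1973]
tcp_rot: [-0.036, 0.999, 0.0, 0.0]
force: [0.1, -0.3, -0.0]
width: 0.0851
grasp_force: 0.0
```

Run:
```python
from h import *
p,d,c=snap('wrist','w5'); goto(.436,.09,.015,94)
p2,d2,c2=snap('top','top2'); P=cloud(c2,d2); H=P[...,2]
for a,b in ((320,375),(270,315)):
    m=(H>.045)&(H<.08); m[:,:a]=0;m[:,b:]=0;m[:180]=0;m[250:]=0
    q=P[m]; print(m.sum(),q.mean(0).round(4),cv2.minAreaRect((q[:,:2]*1000).astype(np.float32)),q[:,2].max())
```

```text
t 16.65 pos [0.4366 0.0894 0.1973] q7 1.43 w 0.0856 F [0.  0.  0.4] shift [  0.6   0.6 182.3] turn [0.   0.   0.12]
194 [ 0.6025 -0.1052  0.0589] ((603.3272705078125, -105.51026916503906), (98.74009704589844, 15.441872596740723), 2.7245635986328125) 0.0668907009890948
190 [0.6009 0.0729 0.0592] ((601.7298583984375, 73.11878204345703), (100.30865478515625, 15.105612754821777), 3.503434419631958) 0.0666323250512045
```

View pics/w5.png

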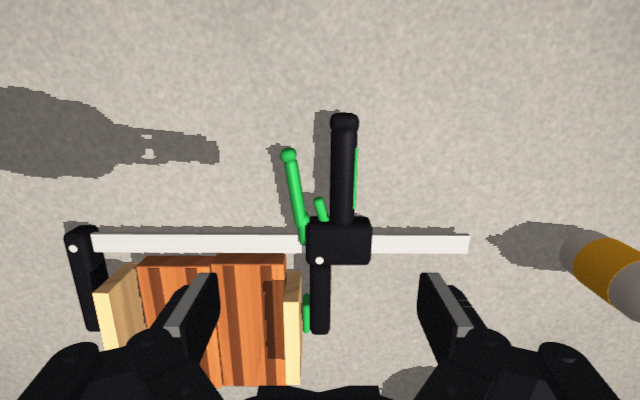

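The caul stands upright at (120,300) in the gap. The trigger lever runs (290,155)→(304,240), the handle is at (344,170) with its green back face at x≈356, and the bar axis is at y≈243. Computing the grip points.

Run:
```python
from h import *
p,d,c=load('w5'); P=cloud(c,d)
a=np.radians(4.0); ex=np.array([np.cos(a),np.sin(a)]); ey=np.array([-ex[1],ex[0]])
f=lambda uv,z:(lambda q:(q@ex*1000).round(1).tolist()+(q@ey*1000).round(1).tolist())(ray(c,uv,z)[0,:2])
print('cam',(-c[1].T@c[2]).round(3))
print('bar u 150',f((150,234.5),.018),f((150,251.5),.018)); print('bar 430',f((430,234.5),.018),f((430,251.5),.018))
hsv=cv2.cvtColor(p,cv2.COLOR_RGB2HSV); g=(hsv[...,0]>45)&(hsv[...,0]<80)&(hsv[...,1]>100)
blk=hsv[...,2]<60
for r in range(150,232,8):
    G=np.nonzero(g[r,270:380])[0]+270; B=np.nonzero(blk[r,325:375])[0]+325
    print(r,'trig L',G[0],f((G[0]-.5,r),.025),'hand',B[0],B[-1],f((B[-1]+.5,r),.027),'greenR',G[-1],f((G[-1]+.5,r),.015), 'topz',P[r,G[0]+4,2].round(4),P[r,(B[0]+B[-1])//2,2].round(4))
s=robot.state(); e=s['eef_pos'][:2]; print('tcp',e@ex*1000,e@ey*1000)
```

```text
cam [0.353 0.083 0.34 ]
bar u 150 389.40000000000003 405.6
bar 430 671.0 692.0
150 trig L 282 438.3 hand 331 353 503.0 greenR 357 510.1 topz 0.0206 0.0293
158 trig L 281 444.5 hand 330 354 511.5 greenR 356 517.1 topz 0.0252 0.0299
166 trig L 285 455.5 hand 330 353 518.2 greenR 356 525.1 topz 0.0249 0.0303
174 trig L 286 463.7 hand 330 353 526.0 greenR 356 533.2 topz 0.0255 0.0302
182 trig L 287 472.1 hand 330 352 533.1 greenR 355 540.4 topz 0.0257 0.0298
190 trig L 289 481.59999999999997 hand 330 352 541.0 greenR 355 548.8 topz 0.0251 0.03
198 trig L 290 490.3 hand 330 352 549.2 greenR 355 557.2 topz 0.0241 0.0281
206 trig L 292 500.09999999999997 hand 330 352 557.5 greenR 355 565.8000000000001 topz 0.024 0.0289
214 trig L 293 509.1 hand 330 353 566.8000000000001 greenR 327 546.8 topz 0.0248 0.0301
222 trig L 295 519.1999999999999 hand 325 368 589.9 greenR 309 537.4 topz 0.0259 0.03
230 trig L 298 530.4 hand 325 371 601.6 greenR 305 542.0 topz 0.0246 0.0308
tcp 441.81591804487135 58.68350265829951
```

Run:
```python
from h import *
p,d,c=load('w5')
a=np.radians(4.0); M=np.array([[np.cos(a),np.sin(a)],[-np.sin(a),np.cos(a)]])
f=lambda u,v,z:(M@ray(c,(u,v),z)[0,:2]*1000).round(1)
print('bar',f(150,234.5,.018),f(150,251.5,.018),f(430,234.5,.018),f(430,251.5,.018))
for r,L,B,G in ((150,282,353,357),(174,286,353,356),(182,287,352,355),(190,289,352,355),(198,290,352,355),(206,292,352,355)):
    print(r,'trig',f(L-.5,r,.025),'hand',f(B+.5,r,.03),'back green',f(G+.5,r,.015))
# world of clamp-aligned target
print(M.T@np.array([440,60.]))
```

```text
bar [ 500.1 -110.7] [ 519.1 -113.5] [499.3 171.7] [518.3 173.7]
150 trig [413.   25.3] hand [412.   90.2] back green [414.6  95.5]
174 trig [435.4  28.3] hand [434.  91.] back green [437.7  95.5]
182 trig [443.1  29. ] hand [441.6  90.3] back green [445.6  94.8]
190 trig [450.9  30.7] hand [449.3  90.6] back green [453.7  95.1]
198 trig [458.8  31.5] hand [457.1  90.9] back green [461.8  95.4]
206 trig [466.9  33.2] hand [465.   91.2] back green [470.1  95.7]
[434.74279369  90.54669146]
```

play_rows --deltas '[0,0,0,-2.5,2.5,10,0,0,0,0,0,0,25,0,0,0,0,0,0,25,0,0,0,0,0,0,25,0,0,0,0,0,0,25,0,0,0,0,0,0,25,0,0,0,0,0,0,23,0,0,0,0,0,0,20,0,0,0,0,0,0,10,0,0,0,0,0,0,5,0]'

```text
t: 17.95
eef_pos: [0.4388, 0.0919, 0.0037]
tcp_rot: [-0.036, 0.999, -0.0, -0.0]
force: [-1.2, 0.1, 0.6]
width: 0.0854
grasp_force: 0.0
```

play_rows --deltas '[0,0,0,0,0,0,0.1,0,0,0,0,0,0,0.2,0,0,0,0,0,0,0.25,0,0,0,0,0,0,0.3,0,0,0,0,0,0,0.35,0,0,0,0,0,0,0.4,0,0,0,0,0,0,0.45,0,0,0,0,0,0,0.5,0,0,0,0,0,0,0.5,0,0,0,0,0,0,0.5]' --grip_force 20

```text
t: 19.2
eef_pos: [0.4393, 0.0956, 0.0055]
tcp_rot: [-0.038, 0.999, 0.002, 0.001]
force: [-5.1, 12.9, 17.1]
width: 0.0427
grasp_force: 13.8
```

Run:
```python
from h import *
goto(.439,.092,.004,94)
p2,d2,c2=snap('top','top3'); P=cloud(c2,d2); H=P[...,2]
for a,b in ((320,375),):
    m=(H>.045)&(H<.08); m[:,:a]=0;m[:,b:]=0;m[:180]=0;m[250:]=0
    q=P[m]; print(m.sum(),q.mean(0).round(4))
```

```text
t 19.2 pos [0.4393 0.0956 0.0055] q7 1.63 w 0.0427 F [-5.1 12.9 17.1] shift [ 0.6 -3.6  1.5] turn [0.23 0.08 0.33]
197 [ 0.6027 -0.1051  0.0589]
```

play_rows --deltas '[0,0,0,0,1,-2,0.4,0,0,0,0,1,-2,0.3,0,0,0,0,1,-2,0.2,0,0,0,0,0.5,0,0.15,0,0,0,0,0,0,0.15,0,0,0,0,0,0,0.15,0,0,0,0,0,0,0.15,0,0,0,0,0,0,0.15,0,0,0,0,0,0,0.15,0,0,0,0,0,0,0.15]'

```text
t: 20.5
eef_pos: [0.4386, 0.0955, 0.0103]
tcp_rot: [-0.036, 0.999, -0.0, -0.0]
force: [-0.2, -2.1, 0.4]
width: 0.0727
grasp_force: 0.9
```

```bash
cat >> h.py <<'E'
def jaw(name=None,live=True):
    """far jaw's y in the clamp's direction (mm), from black pixels at far-jaw area in the top view, and the caul's"""
    p,d,c=snap('top',name) if live else load(name)
    hsv=cv2.cvtColor(p,cv2.COLOR_RGB2HSV)
    P=cloud(c,d);H=P[...,2]; k=(hsv[...,2]<45)&(H>.02)&(H<.04); k[:,:340]=0;k[:,376:]=0;k[:205]=0;k[240:]=0
    q=P[k]; m=(H>.045)&(H<.08); m[:,:320]=0;m[:,376:]=0;m[:180]=0;m[250:]=0
    print(name,'jaw',k.sum(),np.median(q[:,1]+.0699*(.6-q[:,0])).round(4),'caul',P[m].mean(0).round(4))
E
python3 - <<'E'
from h import *
jaw('top2',False); jaw('top3',False); jaw('top4'); goto(.439,.0955,.01,94)
E
```

```text
top2 jaw 187 -0.14 caul [ 0.6025 -0.1052  0.0589]
top3 jaw 189 -0.1336 caul [ 0.6027 -0.1051  0.0589]
top4 jaw 191 -0.1333 caul [ 0.6028 -0.1051  0.059 ]
t 20.55 pos [0.4386 0.0955 0.0103] q7 1.62 w 0.0725 F [-0.2 -2.  -0.5] shift [-0.4 -0.1  0.3] turn [-0.   -0.01  0.12]
```

play_rows --deltas '[0,0,0,0,-5,0,0.12,0,0,0,0,-5,0,0.12,0,0,0,0,0,0,0.12,0,0,0,0,2,0,0.2,0,0,0,0,2,0,0.3,0,0,0,0,3,0,0.4,0,0,0,0,3,0,0.5,0,0,0,0,0,0,0.53,0,0,0,0,0,0,0.53,0,0,0,0,0,0,0.53]'

```text
t: 21.8
eef_pos: [0.438, 0.096, 0.0104]
tcp_rot: [-0.036, 0.999, 0.0, -0.001]
force: [-3.4, -0.5, 7.4]
width: 0.0416
grasp_force: 19.8
```

Run:
```python
from h import *
jaw('top5'); goto(.439,.0955,.01,94)
```

```text
top5 jaw 184 -0.127 caul [ 0.6031 -0.1011  0.0589]
t 21.85 pos [0.438  0.096  0.0104] q7 1.62 w 0.0415 F [-3.2 -0.4  7.3] shift [-1.  -0.6  0.4] turn [ 0.03 -0.06  0.14]
```

play_rows --deltas '[0,0,0,0,-5,0,0.3,0,0,0,0,-5,0,0.12,0,0,0,0,0,0,0.12,0,0,0,0,2,0,0.2,0,0,0,0,2,0,0.3,0,0,0,0,3,0,0.4,0,0,0,0,3,0,0.5,0,0,0,0,0,0,0.53,0,0,0,0,0,0,0.53,0,0,0,0,0,0,0.53]'

```text
t: 23.1
eef_pos: [0.4379, 0.0961, 0.0104]
tcp_rot: [-0.036, 0.999, 0.0, -0.001]
force: [-3.8, -0.8, 7.2]
width: 0.0416
grasp_force: 19.8
```

Run:
```python
from h import *
jaw('top6'); goto(.439,.0955,.01,94)
```

```text
top6 jaw 194 -0.1204 caul [ 0.603  -0.0945  0.0592]
t 23.15 pos [0.438  0.0961 0.0104] q7 1.62 w 0.0415 F [-4.  -0.7  7.1] shift [-1.  -0.7  0.4] turn [ 0.03 -0.06  0.14]
```

play_rows --deltas '[0,0,0,0,-5,0,0.3,0,0,0,0,-5,0,0.12,0,0,0,0,0,0,0.12,0,0,0,0,2,0,0.2,0,0,0,0,2,0,0.3,0,0,0,0,3,0,0.4,0,0,0,0,3,0,0.5,0,0,0,0,0,0,0.53,0,0,0,0,0,0,0.53,0,0,0,0,0,0,0.53]'

```text
t: 24.4
eef_pos: [0.4378, 0.0939, 0.0107]
tcp_rot: [-0.035, 0.999, -0.001, -0.001]
force: [-5.6, -8.5, 17.5]
width: 0.0473
grasp_force: 19.7
```

Run:
```python
from h import *
jaw('top7'); goto(.439,.0955,.01,94)
```

```text
top7 jaw 178 -0.1184 caul [ 0.6025 -0.0939  0.0593]
t 24.45 pos [0.4379 0.0939 0.0107] q7 1.62 w 0.0472 F [-6.  -9.9 17.6] shift [-1.2  1.5  0.7] turn [-0.06 -0.08 -0.03]
```

play_rows --deltas '[0,0,0,0,-1,0,0.55,0,0,0,0,-1,-1,0.55,0,0,0,0,0,0,0.55,0,0,0,0,0,0,0.55,0,0,0,0,0,0,0.55,0,0,0,0,0,0,0.55,0,0,0,0,0,0,0.55,0,0,0,0,0,0,0.55,0,0,0,0,0,0,0.55,0,0,0,0,0,0,0.55]' --grip_force 25

```text
t: 25.7
eef_pos: [0.4377, 0.0937, 0.011]
tcp_rot: [-0.036, 0.999, -0.0, -0.001]
force: [-5.6, -0.3, 2.7]
width: 0.0463
grasp_force: 26.9
```

Run:
```python
from h import *
jaw('top8'); goto(.439,.0955,.01,94)
p,d,c=snap('wrist','w6')
s,_=eyes.read_camera('scene'); a=cv2.resize(s[150:230,260:400],None,fx=5,fy=5,interpolation=cv2.INTER_CUBIC)
b=cv2.resize(p,(320,200)); a=cv2.copyMakeBorder(a,0,200,0,0,0) if False else a
w=np.zeros((600,700,3),np.uint8); w[:400]=a; w[400:,:320]=b; cv2.imwrite('pics/c6.png',w[:,:,::-1])
```

```text
top8 jaw 177 -0.1179 caul [ 0.6029 -0.094   0.0593]
t 25.75 pos [0.4377 0.0937 0.0111] q7 1.62 w 0.0465 F [-5.9  0.6  3.3] shift [-1.4  1.7  1.1] turn [ 0.01 -0.12  0.12]
```

View pics/c6.png

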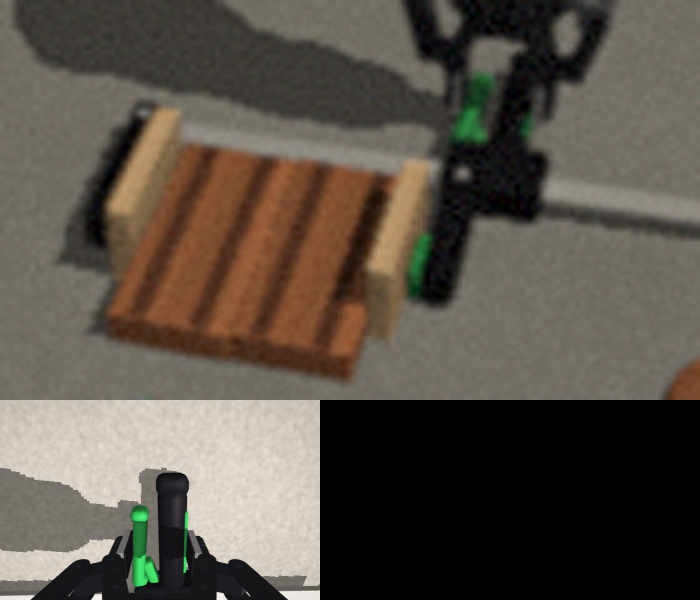

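The crop shows both cauls upright at (145,190) and (398,250), the jaws against them and the split shut. One numeric check on the stack length.

Run:
```python
from h import *
for n in ('top2','top7','top8'):
    p,d,c=load(n); P=cloud(c,d); H=P[...,2]; r=[]
    for a,b in ((320,376),(270,315)):
        m=(H>.045)&(H<.075); m[:,:a]=0;m[:,b:]=0;m[:180]=0;m[245:]=0
        q=P[m]; q=q[(q[:,0]>.545)&(q[:,0]<.66)]; R_=cv2.minAreaRect((q[:,:2]*1000).astype(np.float32)); r.append(np.mean(q[:,1]+.07*(.6-q[:,0]))*1000); print(n,np.round(R_[1],1),round(R_[2],1),r[-1].round(1))
    print(n,'dist',((r[1]-r[0])*.9976).round(1))
s=robot.state(); print(s['t'],s['width'],s['grasp_force'])
```

```text
top2 [98.7 15.4] 2.7 -105.4
top2 [100.3  15.1] 3.5 72.8
top2 dist 177.8
top7 [99.7 15.3] 3.6 -94.0
top7 [98.6 15.1] 3.5 70.3
top7 dist 164.0
top8 [99.1 15.1] 3.6 -94.2
top8 [99.6 15.2] 3.9 70.3
top8 dist 164.1
25.85 0.04643964848997593 26.9340050406754
```

The caul centres are about 164 mm apart, against 165 mm when shut. The stack is closed, the trigger has stalled under 27 N of grip, and both cauls are square. Handing in.

```bash
python3 -c "
from station import job
print(job.finish_job())"
```

```text
the job is handed in; nothing more can be done
None
```

I stood the caul square in the gap and let it go, pumped the clamp shut in four trigger strokes, and handed in with the trigger held at about 27 N grip; by your grip figures that puts roughly 40 N on the joint (not measured), and the hand-in returned no verdict.

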